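# Hook the jar bin forward in a worktop rack

## Robot

A 6-joint arm with a two-finger parallel gripper is mounted at the origin on a cart in front of the work surface, level with it; the furniture and walls round the work are solid. World frame = base frame: x ahead of the robot, y to its left, z up, the work surface at z = 0. Lengths are in m, angles in rad, forces in N, time in s.
With the tool pointing down it reaches from about 0.275 to 0.775 m from the base axis. Payload 14.6 kg.
Tool frame: the origin (TCP) lies at the very end of the fingers, on their centre line; the grasp point (between the pads) lies 19 mm behind it; z points along the fingers, y is the line along which they close (so a half turn about z gives the same grasp; the last joint's range is limited). The gripper opens to 85 mm and grips with 20 to 120 N. Pads are 22 mm wide; open, the fingers measure 114 mm over their backs; the gripper's body (76 mm by 85 mm) begins 54 mm behind the grasp point. The pads swing forward as they close: fully open they stand 13 mm farther back than shut.
Start: joints at [-1.359, 0.263, -0.048, 1.259, 0, 1.415], TCP at [0.188, -0.49, 0.231] pointing down, gripper open.
Joint ranges: [-2.65, 2.65], [-0.89, 1.7], [-1.18, 1.37], [-2.13, 2.11], [-1.35, 1.29], [-3.14, 3.14]. Speed limits (rad/s): [1.89, 1.89, 2.57, 2.79, 3.14, 3.14].

## Interface

Orientations are given as a rotation vector (axis times angle).
In Python, from cell import get_state, capture, job, spot_in, trace gives the robot as it stands.
- The arm moves only by the tool arm_command, never from a script. Its argument "increments" is a list that holds one entry, the list of rows, each a list of 7 numbers: the turn, a rotation vector about the tool's x, y, z in degrees, then the shift along the tool's x, y, z in cm, then the closure in counts, from 0 (fully open) to 255 (shut). A call has 1 to 10 rows; each row is the pose to reach, as a shift and turn from the pose commanded when the call began, along the tool's axes at that moment; what a row does not reach only later rows make up. A row lasts 1/10 s, in which the tool goes at most 50 mm and 8.59 degrees, less where a joint would pass 70% of its speed; a pose out of reach is approached as far as the arm can. A call with a gripper value outside its range is refused whole. The fingers move at their own pace and stop on an object; "squeeze" is the grip in N (left out, the last holds). Time passes only in rows, so rows that repeat a pose let the fingers close. It gives the time, the measured TCP pose, the force, the opening and the grip force at its end, in the units of the state.
- get_state(): the state, without advancing time (a new reading comes with each control period).
- capture(name): name is "scene" or "top" or "wrist"; returns a dict with "color" (400x640x3 uint8, red, green, blue), "z_map" (400x640 float32, m along the optical axis (not along the pixel's ray), 0 where there is no reading), "K" (3x3 intrinsics, pixels), "distortion" ([k1, k2, p1, p2, k3] as OpenCV has them; the pictures are not rectified), "position" and "orientation" of the camera in the world. Camera axes: x right, y up, looking along -z (the intrinsics and any distortion apply to the point x, -y, -z); pixel columns grow to the right and rows downward; lengths in m; the calibration is good to about 2 mm. A picture is of the moment at which its call begins.
- job.job_done(): hands the job in; it is judged then, once.
Trained networks look in a picture, given as the dict that the camera call returned (one of the last four; its "shot" number tells which), for a name from the list of things; names that differ only in an ending like _2 or _b are one class to them, and where a whole thing is asked for, a point or a joint stands for the part that bears it (a point fixed in the world has none). Each returns a list of dicts, best first, with "confidence" (0 to 1); they miss things now and then, are a little off and sometimes report something else, mostly with a low value. They report only what shows in the picture. A call takes as long as a camera call.
- spot_in(picture, thing): "centre" ([x, y, z] in m, in the coordinates of the camera as it stood for that picture, good to about 4 mm: the middle of the surface that is visible of it).
- trace(picture, thing): "mask" (400x640 bool, what is visible of it).
The state is a dict: "time": time; "joint_positions": joint angles; "qd": joint speeds; "effort": joint torques, N m; "ee_pos": TCP position; "orientation": TCP orientation; "ft_force": force on the tool from outside, world axes, zero at the start; "ft_torque": the same for the moment, N m; "grip_width": finger opening in m; "grasp_force": force on a finger pad.
Only numpy, scipy, OpenCV 4.12 (cv2) and the standard library are available. Lean on these libraries where they do the work, as an engineer would, in place of code of your own. Each camera call takes 0.05 s, during which the arm holds its last target. There are 200 camera calls.

## Task

Two jars stand in the low plywood bin that has been pushed to the back of the rack. Pick up the pull hook by its handle, hook its claw over the bin's front wall and drag the bin forward until it is pushed firmly, but not forced, against the rack's sprung stop bar (about 10 N on the bar), touching the bin with the hook only. Then lift the hook out, leaving the bin resting against the bar, and set the hook down on the free worktop outside the rack, standing on its handle as you found it, without knocking the rack or disturbing anything else.

Things in the scene. Friction and masses are not known exactly. Their poses are not given: they have to be found in the camera images.
- pull_hook: Pull hook, 180 g: pale wooden handle block 110 long x 26 wide x 40 high, then an 8 mm steel rod along +x to a flat steel claw pointing down. Origin: centre of the handle's underside, x to the claw, z up. Rod underside at z 32. Claw plate: x 200 to 205, 36 wide, z 4 to 38. Stands on its handle on the worktop, left of the work, handle towards the robot.
- claw (a point): Middle of the lower edge of the claw's rear face (the face that pulls), 200 mm ahead of the hook's origin and 4 above its underside.
- bin: Low open plywood bin, 130 deep (x) x 125 wide x 60 high, two jars fixed in its back half (86 high). Origin: centre of underside, x to its back. Front wall x -65 to -59, top z 60; free for the claw: x -59 to -2; inner floor z 6. Slides on the worktop; 0.6 to 1.1 kg, friction unknown.
- rack: Fixed wooden rack on the worktop, 334 wide, 165 high: two side panels (x -130 to 125, 12 thick) and a top board (x -80 to 125, underside z 149), open below and in front. Origin on the worktop midway between the panels, x into the rack. Two lanes at y +78 and -78: the bin in one, the grey box in the other. It carries the stop bar.
- bar_zone (a point): Fixed point of the rack (x -85, y 0, z 38), mid range of the rubber-faced stop bar that crosses both lanes, z 29 to 47. The bar's face is clamped somewhere within 15 mm before or behind this point, not reported. Pushed towards the robot it gives 4 mm on soft springs (0.5 to 1.3 N), then is rigid: feel the force rise above the drag. When let go, the bar keeps touching the bin.
- grey_box: Dark grey open metal box, 112 x 114 x 102 high, loose, in the other lane. Leave alone. Origin: centre of its underside.
- sugar_jar: Round jar with green lid, 65 wide, 90 high, loose, right of the work. Leave alone. Origin: centre of its underside.
- salt_pot: Small white conical salt pot with red bands, 68 wide, 72 high, loose, at the right front. Leave alone. Origin: centre of its underside.

How it is judged:
By the outcome, as a careful person would: the job done as asked, in the order asked, and still so for the second after the job is handed in, with the robot touching nothing.
It also fails if it takes over 72 s, if anything falls off the work surface, if the arm or the gripper's body presses on something with over 40 N, if the wrist force passes 120 N, or if a joint passes its speed limit or range.

## Working session

There is one attempt and no reset: what is moved stays moved. The work goes in short steps, Python scripts to look and compute and a tool call to move; the robot and the scene stay as the last step left them, time stands still between calls to the robot, and variables do not carry over. Pictures are saved under pics/ and viewed, at most 10 in all, crops included, and the job is handed in when it is done.

Besides the shell and the picture viewer there is one more tool, called as name(argument=value, ...), one argument or row to a line, values as JSON. arm_command: Moves the arm, as the interface text tells. Its arguments: {"type":"object","properties":{"increments":{"type":"array"},"squeeze":{"type":"number"}},"required":["increments"]}

```bash
mkdir -p pics; ls; cat > h.py <<'E'
import numpy as np, cv2
from cell import get_state, capture, job, spot_in, trace
from scipy.spatial.transform import Rotation as R
def camR(p):
    o=np.array(p["orientation"],float)
    return o if o.shape==(3,3) else R.from_rotvec(o).as_matrix()
def cloud(p,mask=None):
    z=p["z_map"]; m=z>0
    if mask is not None: m=m&mask
    v,u=np.nonzero(m)
    n=cv2.undistortPoints(np.stack([u,v],1).astype(float).reshape(-1,1,2),p["K"],np.array(p["distortion"],float)).reshape(-1,2)
    d=z[v,u]; c=np.stack([n[:,0]*d,-n[:,1]*d,-d],1)
    return c@camR(p).T+np.array(p["position"]),v,u
def w(p,c): return camR(p)@np.array(c)+np.array(p["position"])
def save(p,n): cv2.imwrite("pics/"+n,p["color"][:,:,::-1])
E
python3 - <<'E'
from h import *
s=get_state(); print({k:np.round(v,3) for k,v in s.items()})
ims=[]
for c in ["scene","top"]:
    p=capture(c); ims.append(p["color"]); print(c,np.round(p["position"],3),np.shape(p["orientation"]),p["K"][0][0])
    for t in ["pull_hook","bin","rack","grey_box","sugar_jar","salt_pot"]:
        for d in spot_in(p,t)[:2]: print(t,round(d["confidence"],2),np.round(w(p,d["centre"]),3))
im=cv2.resize(np.vstack(ims),(480,600)); 
save(p,"top.png"); cv2.imwrite("pics/scene.png",ims[0][:,:,::-1])
E
```

```text
pics
{'time': np.float64(0.0), 'joint_positions': array([-1.359,  0.264, -0.049,  1.259, -0.   ,  1.416]), 'qd': array([-0.001,  0.001, -0.001, -0.   , -0.   ,  0.001]), 'effort': array([ 3.0000e-03, -6.3762e+01,  3.8456e+01,  1.4000e-02, -0.0000e+00,
       -0.0000e+00]), 'ee_pos': array([ 0.188, -0.49 ,  0.231]), 'orientation': array([-3.088, -0.573,  0.   ]), 'ft_force': array([-0.47 , -0.026, -0.437]), 'ft_torque': array([-0.034, -0.035,  0.038]), 'grasp_force': np.float64(0.0), 'grip_width': np.float64(0.085)}
scene [-0.511 -0.596  0.621] (3,) 514.4990489974907
bin 0.76 [0.764 0.019 0.041]
rack 0.59 [ 0.723 -0.113  0.157]
grey_box 0.66 [ 0.715 -0.109  0.063]
sugar_jar 0.64 [ 0.575 -0.366  0.044]
salt_pot 0.9 [ 0.468 -0.302  0.031]
top [-0.312  0.178  1.239] (3,) 516.0722580339284
pull_hook 0.87 [0.5   0.269 0.044]
bin 0.62 [0.737 0.028 0.028]
rack 0.9 [ 0.742 -0.005  0.167]
grey_box 0.57 [ 0.724 -0.079  0.048]
salt_pot 0.53 [ 0.467 -0.295  0.03 ]
```

View pics/top.png

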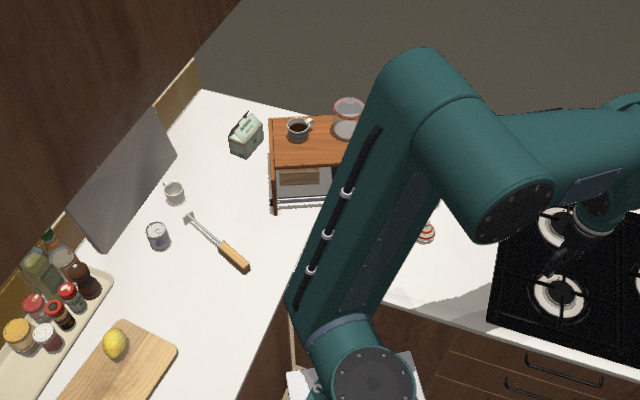

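View pics/scene.png

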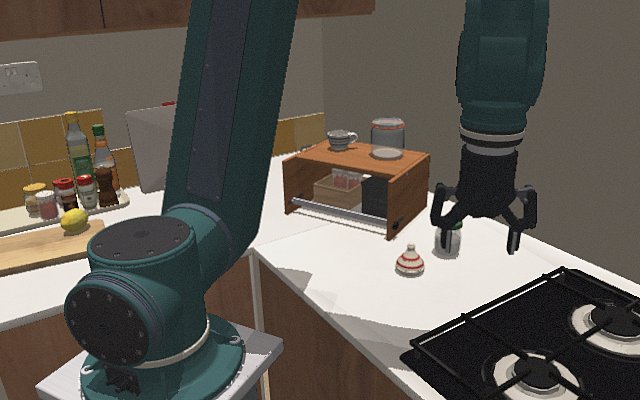

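The top view shows the hook (handle at ~(235,257), claw at ~(188,215)). The rack spans ~(270–370,115–210) and is partly hidden by the arm; the bin is in its left lane. The scene view shows the stop bar across the rack front at ~(340,213).

```bash
cat > m.py <<'E'
from h import *
def line(P):
    c=P.mean(0); q=P[:,:2]-c[:2]; u,s,vt=np.linalg.svd(q,full_matrices=False); return c,vt[0]
p=capture("top")
P,v,u=cloud(p,trace(p,"pull_hook")[0]["mask"])
for lo,hi in((.035,.048),(.02,.035),(.0,.02)):
    k=(P[:,2]>lo)&(P[:,2]<hi); print(lo,k.sum())
k=(P[:,2]>.034)&(P[:,2]<.06); Q=P[k]; c,d=line(Q); d=d*np.sign(d[0]); 
t=(Q[:,:2]-c[:2])@d; n=(Q[:,:2]-c[:2])@[-d[1],d[0]]
print("hook yaw",np.degrees(np.arctan2(d[1],d[0])),"ends",c[:2]+d*t.min(),c[:2]+d*t.max(),t.max()-t.min())
for a in np.arange(t.min(),t.max(),.02):
    kk=(t>=a)&(t<a+.02)
    if kk.sum()>2: print(round(a,3),kk.sum(),np.round([n[kk].min(),n[kk].max(),np.median(n[kk]),np.median(Q[kk,2])],3))
for nm in("top","scene"):
    if nm=="scene": p=capture("scene")
    P,v,u=cloud(p)
    B=(P[:,0]>.5)&(P[:,0]<1.0)&(abs(P[:,1])<.25)
    k=B&(abs(P[:,2]-.165)<.005); Q=P[k]; print(nm,"top board",k.sum(),cv2.minAreaRect(Q[:,:2].astype(np.float32)))
    for t in["bin","grey_box","bar_zone"]:
        for r in trace(p,t)[:1]:
            X,_,_=cloud(p,r["mask"]); print(t,len(X),r["confidence"],np.round(np.percentile(X,[3,50,97],axis=0),3).tolist())
E
python3 m.py
```

```text
0.035 401
0.02 168
0.0 105
hook yaw 36.8407514023939 ends [0.44094213 0.22094507] [0.6502213  0.37773817] 0.26149923427157834
-0.095 61 [-0.014  0.011 -0.     0.039]
-0.075 57 [-0.014  0.012 -0.001  0.038]
-0.055 58 [-0.013  0.014  0.001  0.039]
-0.035 53 [-0.013  0.012  0.     0.039]
-0.015 48 [-0.012  0.011  0.001  0.038]
0.005 38 [-0.013  0.011 -0.     0.038]
0.025 17 [-0.004  0.002 -0.001  0.039]
0.045 17 [-0.005  0.004  0.     0.04 ]
0.065 17 [-0.005  0.003  0.     0.039]
0.085 18 [-0.005  0.005  0.     0.039]
0.105 15 [-0.005  0.003 -0.     0.037]
0.125 14 [-0.002  0.004 -0.     0.04 ]
0.145 27 [-0.015  0.015  0.     0.038]
top top board 3035 ((0.8157394528388977, -0.014132082462310791), (0.2635243535041809, 0.4636901617050171), 61.2537956237793)
bin 677 0.69 [[0.725, -0.031, 0.001], [0.737, 0.027, 0.03], [0.798, 0.087, 0.065]]
grey_box 43 0.58 [[0.721, -0.086, 0.02], [0.725, -0.078, 0.054], [0.756, -0.075, 0.078]]
bar_zone 5138 0.7 [[0.635, -0.139, 0.041], [0.746, -0.006, 0.165], [0.858, 0.116, 0.267]]
scene top board 2458 ((0.8067554831504822, -0.06358467042446136), (0.34206756949424744, 0.40049004554748535), 83.91796875)
bin 1581 0.85 [[0.729, -0.039, 0.002], [0.76, 0.02, 0.042], [0.831, 0.084, 0.082]]
grey_box 995 0.71 [[0.712, -0.152, 0.007], [0.72, -0.109, 0.06], [0.829, -0.076, 0.098]]
bar_zone 8861 0.81 [[0.602, -0.226, 0.012], [0.719, -0.113, 0.153], [0.833, 0.114, 0.257]]
```

```bash
cat >> h.py <<'E'
def go(x,y,z,yaw=None,s=None):
    """rel. move to TCP xyz (m), tool x-axis heading yaw (deg), tool down -> turn(deg), shift(cm) in tool axes"""
    s=s or get_state(); A=R.from_rotvec(s["orientation"])
    M=A.as_matrix(); cur=np.degrees(np.arctan2(M[1,0],M[0,0]))
    if yaw is None: yaw=cur
    T=R.from_euler("z",yaw,degrees=True)*R.from_rotvec([np.pi,0,0])
    print("cur yaw",round(cur,2),"turn",np.round((A.inv()*T).as_rotvec(degrees=True),2),"shift",np.round(A.inv().apply(np.array([x,y,z])-s["ee_pos"])*100,2))
E
python3 - <<'E'
from h import *
s=get_state(); print(R.from_rotvec(s["orientation"]).as_matrix().round(3))
d=np.array([.8003,.5996]); g=np.array([.485,.254])+.02*d; print(g)
for y in(36.84,36.84-180): go(g[0],g[1],.15,y)
E
cat > r.py <<'E'
from h import *
import sys
# rack/bin fit from several cameras
for nm in sys.argv[1:]:
    p=capture(nm); P,v,u=cloud(p)
    k=(abs(P[:,2]-.165)<.004)&(P[:,0]>.55)&(P[:,0]<1)&(abs(P[:,1])<.22)
    Q=P[k]
    def edge(Q,a,b,lo,hi,side,st=.01):
        # extreme of coord a in strips of b
        E=[]
        for t in np.arange(lo,hi,st):
            q=Q[(Q[:,b]>=t)&(Q[:,b]<t+st)]
            if len(q)>4: E.append((t+st/2, np.percentile(q[:,a],2 if side<0 else 98)))
        E=np.array(E)
        if len(E)<4: print(nm,"few"); return
        f=np.polyfit(*E.T,1); r=abs(np.polyval(f,E[:,0])-E[:,1]); E=E[r<2*np.median(r)+.001]; f=np.polyfit(*E.T,1)
        print(nm,"coord",a,"range",E[0,0].round(3),E[-1,0].round(3),"slope deg",round(np.degrees(np.arctan(f[0])),2),"at 0:",round(f[1],4),"end",np.polyval(f,E[-1,0]).round(4),"rms",np.std(np.polyval(f,E[:,0])-E[:,1]).round(4))
    print("board front"); edge(Q,0,1,-.2,.2,-1)
    print("board left"); edge(Q,1,0,.6,.9,1)
    print("board right"); edge(Q,1,0,.6,.9,-1)
    for r in trace(p,"bin")[:1]:
        X,_,_=cloud(p,r["mask"]); X=X[(X[:,2]>.012)&(X[:,2]<.055)]; print("bin front"); edge(X,0,1,-.05,.1,-1,.006)
        f=X[X[:,0]<np.percentile(X[:,0],50)+.01]; print("bin y",np.percentile(f[:,1],[1,99]).round(4))
    b=P[(P[:,2]>.024)&(P[:,2]<.06)&(P[:,0]>.55)&(P[:,0]<.70)&(abs(P[:,1])<.17)]
    print("bar",len(b)); edge(b,0,1,-.17,.17,-1)
E
python3 r.py top scene
```

```text
[[ 0.933  0.359 -0.   ]
 [ 0.359 -0.933  0.   ]
 [-0.    -0.    -1.   ]]
[0.501006 0.265992]
cur yaw 21.01 turn [ -0.    -0.   -15.83] shift [ 56.31 -59.36   8.13]
cur yaw 21.01 turn [ -0.     0.   164.17] shift [ 56.31 -59.36   8.13]
board front
top coord 0 range -0.195 0.125 slope deg -24.13 at 0: 0.6798 end 0.6238 rms 0.0482
board left
top coord 1 range 0.625 0.875 slope deg -5.42 at 0: 0.1808 end 0.0978 rms 0.0015
board right
top coord 1 range 0.655 0.865 slope deg 0.94 at 0: -0.1018 end -0.0876 rms 0.0105
bin front
top coord 0 range -0.029 0.091 slope deg 6.72 at 0: 0.7289 end 0.7397 rms 0.0011
bin y [-0.0327  0.0884]
bar 343
top coord 0 range -0.035 0.085 slope deg 4.22 at 0: 0.6361 end 0.6424 rms 0.0012
board front
scene coord 0 range -0.185 0.105 slope deg 4.49 at 0: 0.6656 end 0.6739 rms 0.0019
board left
scene coord 1 range 0.655 0.865 slope deg -3.72 at 0: 0.1534 end 0.0971 rms 0.0028
board right
scene coord 1 range 0.605 0.855 slope deg -1.23 at 0: -0.1959 end -0.2143 rms 0.0029
bin front
scene coord 0 range -0.035 0.091 slope deg 6.34 at 0: 0.7289 end 0.739 rms 0.0016
bin y [-0.037   0.0885]
bar 785
scene coord 0 range -0.165 0.105 slope deg 4.38 at 0: 0.6345 end 0.6425 rms 0.0011
```

arm_command(
  increments=[
    [[0, 0, 8, 2.8, -2.95, 0, 0], [0, 0, 16, 5.6, -5.9, 0, 0], [0, 0, 24, 8.4, -8.85, 0, 0], [0, 0, 32, 11.2, -11.8, 0, 0], [0, 0, 40, 14, -14.75, 0, 0], [0, 0, 48, 16.8, -17.7, 0, 0], [0, 0, 56, 19.6, -20.65, 0, 0], [0, 0, 64, 22.4, -23.6, 0, 0], [0, 0, 72, 25.2, -26.55, 0, 0], [0, 0, 80, 28, -29.5, 0, 0]],
  ],
  squeeze=80,
)

```text
time: 2.35
ee_pos: [0.2676, -0.1841, 0.2314]
orientation: [-2.769, 1.357, -0.04]
ft_force: [0.3, -0.0, 0.7]
grip_width: 0.0853
grasp_force: 0.0
```

```bash
python3 - <<'E'
from h import *
go(.501,.266,.15,-143.16); print(get_state()["joint_positions"])
E
```

```text
cur yaw -52.21 turn [-2.72  2.97 90.92] shift [-21.25 -45.42  11.07]
[-0.91301749 -0.09210357 -0.45282921  1.21241968  0.06314134  3.13975808]
```

arm_command(
  increments=[
    [[0, 0, -8.5, -1, -2.2, 0, 0], [0, 0, -17, -2, -4.4, 0, 0], [0, 0, -25.5, -3, -6.6, 0, 0], [0, 0, -34, -4, -8.8, 0, 0], [0, 0, -42.5, -5, -11, 0, 0], [0, 0, -51, -6, -13.2, 0, 0], [0, 0, -59.5, -7, -15.4, 0, 0], [0, 0, -68, -8, -17.6, 0, 0], [0, 0, -76.5, -9, -19.8, 0, 0], [0, 0, -85, -10, -22, 0, 0]],
  ],
)

```text
time: 3.35
ee_pos: [0.3807, 0.0277, 0.2453]
orientation: [-2.989, -0.881, -0.089]
ft_force: [0.2, -0.4, 1.0]
grip_width: 0.0854
grasp_force: 0.0
```

```bash
python3 - <<'E'
from h import *
go(.501,.266,.2,-143.16); print(get_state()["joint_positions"])
E
```

```text
cur yaw 32.83 turn [ -5.43   0.44 175.92] shift [ 22.7  -13.45   6.03]
[-0.17786223 -0.02314553 -0.35227783  1.20155488  0.04717803  2.39142609]
```

arm_command(
  increments=[
    [[0, 0, -8.5, 1.5, -0.9, 0, 0], [0, 0, -17, 3, -1.8, 0, 0], [0, 0, -25.5, 4.5, -2.7, 0, 0], [0, 0, -34, 6, -3.6, 0, 0], [0, 0, -42.5, 7.5, -4.5, 0, 0], [0, 0, -51, 9, -5.4, 0, 0], [0, 0, -59.5, 10.5, -6.3, 0, 0], [0, 0, -68, 12, -7.2, 0, 0], [0, 0, -76.5, 13.5, -8.1, 0, 0], [0, 0, -85, 15, -9, 0, 0]],
  ],
)

```text
time: 4.35
ee_pos: [0.4586, 0.1837, 0.255]
orientation: [1.611, 2.672, 0.091]
ft_force: [0.2, 0.5, 0.9]
grip_width: 0.0851
grasp_force: 0.0
```

```bash
python3 - <<'E'
from h import *
go(.501,.266,.15,-143.16); print(get_state()["joint_positions"])
E
sed -i 's/^E$//' /dev/null; python3 m.py 2>&1 | head -14; python3 r.py top scene
```

```text
cur yaw 117.86 turn [  3.18   2.45 -98.97] shift [ 5.16  6.95 11.01]
[ 0.19873747  0.16163062 -0.12103421  1.23377676  0.02928725  1.28444449]
Traceback (most recent call last):
  File "m.py", line 5, in <module>
    P,v,u=cloud(p,trace(p,"pull_hook")[0]["mask"])
                  ~~~~~~~~~~~~~~~~~~~~^^^
IndexError: list index out of range
board front
top coord 0 range -0.195 -0.135 slope deg 13.38 at 0: 0.7664 end 0.7343 rms 0.0073
board left
top coord 1 range 0.675 0.855 slope deg 27.21 at 0: -0.563 end -0.1235 rms 0.0227
board right
top coord 1 range 0.675 0.845 slope deg -1.22 at 0: -0.2008 end -0.2188 rms 0.0011
bar 0
top few
board front
scene coord 0 range -0.185 0.085 slope deg 5.25 at 0: 0.6667 end 0.6745 rms 0.0017
board left
scene coord 1 range 0.645 0.865 slope deg -5.3 at 0: 0.1742 end 0.094 rms 0.0039
board right
scene coord 1 range 0.605 0.855 slope deg -0.88 at 0: -0.2009 end -0.214 rms 0.0033
bin front
scene coord 0 range -0.035 0.091 slope deg 6.69 at 0: 0.729 end 0.7397 rms 0.0011
bin y [-0.0355  0.0893]
bar 782
scene coord 0 range -0.165 0.105 slope deg 4.24 at 0: 0.6342 end 0.642 rms 0.0019sed: couldn't edit /dev/null: not a regular file
```

arm_command(
  increments=[
    [[0.3, 0.2, -8.5, 0.5, 0.7, 0.7, 0], [0.5, 0.4, -17, 1, 1.4, 1.4, 0], [0.8, 0.6, -25.5, 1.5, 2.1, 2.1, 0], [1.1, 0.8, -34, 2, 2.8, 2.8, 0], [1.4, 1.1, -42.5, 2.6, 3.5, 3.5, 0], [1.6, 1.3, -51, 3.1, 4.2, 4.2, 0], [1.9, 1.5, -59.5, 3.6, 4.9, 4.9, 0], [2.2, 1.7, -68, 4.1, 5.6, 5.6, 0], [2.5, 1.9, -76.5, 4.6, 6.3, 6.3, 0], [2.7, 2.1, -85, 5.2, 7, 7, 0]],
  ],
)

```text
time: 5.65
ee_pos: [0.4997, 0.2636, 0.1899]
orientation: [-0.617, 3.077, 0.015]
ft_force: [-0.1, -0.5, -0.3]
grip_width: 0.0854
grasp_force: 0.0
```

```bash
cat > wv.py <<'E'
from h import *
import sys
p=capture("wrist"); save(p,sys.argv[1])
P,v,u=cloud(p); s=get_state()
g=np.array([.501,.266]); k=(P[:,2]>.03)&(P[:,2]<.046)&(np.linalg.norm(P[:,:2]-[.55,.30],axis=1)<.2)
Q=P[k]; print(k.sum(), np.round(p["position"],3))
for r in trace(p,"pull_hook")[:1]:
    X,_,_=cloud(p,r["mask"]); print(r["confidence"],len(X)); Q=X[(X[:,2]>.034)&(X[:,2]<.046)]
    rc=cv2.minAreaRect(Q[:,:2].astype(np.float32)); print(rc, Q[:,2].mean())
    d=np.array([.8003,.5996]); n=np.array([-d[1],d[0]]); c=np.array([.485,.254])
    t=(Q[:,:2]-c)@d; m=(Q[:,:2]-c)@n
    for a in np.arange(-.06,.21,.02):
        kk=(t>=a)&(t<a+.02)
        if kk.sum()>3: print(round(a,2),kk.sum(),np.round([m[kk].min(),m[kk].max()],4))
    print("t",t.min(),t.max())
go(.501,.266,.01,-143.16)
E
python3 wv.py w1.png
```

```text
4980 [0.439 0.237 0.332]
cur yaw -157.44 turn [  0.5    0.3  -14.28] shift [-0.14 -0.04 17.93]
```

arm_command(
  increments=[
    [[0.2, 0.1, -7, 0, 0, 2, 0], [0.5, 0.3, -14.3, -0.1, 0, 4, 0], [0.5, 0.3, -14.3, -0.1, 0, 6, 0], [0.5, 0.3, -14.3, -0.1, 0, 8, 0], [0.5, 0.3, -14.3, -0.1, 0, 8, 0]],
  ],
)

```text
time: 6.25
ee_pos: [0.4993, 0.2641, 0.1085]
orientation: [0.983, -2.982, 0.0]
ft_force: [0.4, -0.2, 0.7]
grip_width: 0.0853
grasp_force: 0.0
```

```bash
sed -i 's/^for r in trace.*/for r in [0]:/; s/^    X,_,_=cloud(p,r\["mask"\]).*Q=/    X=P; Q=/; s/(X\[:,2\]<.046)\]/(X[:,2]<.046)\&(abs((X[:,:2]-[.485,.254])@[-.5996,.8003])<.03)]/' wv.py; python3 wv.py w2.png
```

```text
8320 [0.447 0.225 0.251]
((0.5146771669387817, 0.27488020062446594), (0.17861895263195038, 0.02606525830924511), 36.75327682495117) 0.03951021769626761
-0.06 871 [-0.0138  0.012 ]
-0.04 1333 [-0.014  0.012]
-0.02 1229 [-0.014   0.0117]
0.0 1150 [-0.0138  0.0119]
0.02 1070 [-0.0141  0.012 ]
0.04 924 [-0.0138  0.0113]
0.06 280 [-0.005   0.0022]
0.08 267 [-0.0051  0.0022]
0.1 237 [-0.0046  0.0028]
0.12 60 [-0.0047  0.0028]
t -0.05304681601381541 0.12558595255603042
cur yaw -143.45 turn [ 0.01 -0.02 -0.29] shift [-0.18  0.06 10.  ]
```

View pics/w2.png

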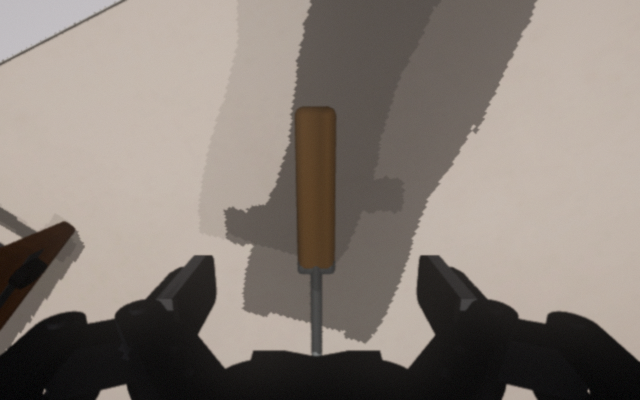

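The wrist view shows the handle centred between the fingers (handle x≈297–335, y 107–270), the rod leading below it. Descend and grasp.

arm_command(
  increments=[
    [[0, 0, -0.3, -0.1, 0, 3, 0], [0, 0, -0.3, -0.2, 0, 6, 0], [0, 0, -0.3, -0.2, 0, 8.5, 0], [0, 0, -0.3, -0.2, 0, 9.8, 0], [0, 0, -0.3, -0.2, 0, 9.8, 0], [0, 0, -0.3, -0.2, 0, 9.8, 255], [0, 0, -0.3, -0.2, 0, 9.8, 255], [0, 0, -0.3, -0.2, 0, 9.8, 255], [0, 0, -0.3, -0.2, 0, 9.8, 255], [0, 0, -0.3, -0.2, 0, 9.8, 255]],
  ],
)

```text
time: 7.3
ee_pos: [0.5028, 0.2667, 0.0129]
orientation: [-0.999, 2.976, -0.0]
ft_force: [-1.7, -0.7, 10.5]
grip_width: 0.0246
grasp_force: 79.7
```

arm_command(
  increments=[
    [[0, 0, 0, 0, 0, 0, 255], [0, 0, 0, 0, 0, 0, 255], [0, 0, 0, 0, 0, 0, 255], [0, 0, 0, 0, 0, 0, 255]],
  ],
)

```text
time: 7.7
ee_pos: [0.5028, 0.2667, 0.0129]
orientation: [-0.999, 2.976, -0.0]
ft_force: [-1.9, -0.5, 8.9]
grip_width: 0.0246
grasp_force: 79.7
```

arm_command(
  increments=[
    [[0, 0, 0, 0, 0, -1, 255], [0, 0, 0, 0, 0, -3, 255], [0, 0, 0, 0, 0, -5.5, 255], [0, 0, 0, 0, 0, -7.5, 255], [0, 0, 0, 0, 0, -7.5, 255]],
  ],
)

```text
time: 8.2
ee_pos: [0.5035, 0.267, 0.0899]
orientation: [-0.998, 2.973, 0.0]
ft_force: [1.0, 0.2, -2.2]
grip_width: 0.0246
grasp_force: 78.6
```

```bash
cat > hk.py <<'E'
from h import *
import sys
# where the hook is w.r.t. the tool
for nm in sys.argv[1:]:
    p=capture(nm); s=get_state(); P,v,u=cloud(p)
    M=R.from_rotvec(s["orientation"]).as_matrix(); T=np.array(s["ee_pos"])
    L=(P-T)@M; L[:,0]*=-1; L[:,2]*=-1  # hook fwd, lateral, up relative to TCP
    k=(abs(L[:,1])<.025)&(L[:,0]>.06)&(L[:,0]<.2)&(abs(L[:,2])<.05)&(P[:,2]>.03); Q=L[k]
    print(nm,k.sum())
    for a in np.arange(.06,.2,.02):
        q=Q[(Q[:,0]>=a)&(Q[:,0]<a+.02)]
        if len(q)>3: print(round(a,2),len(q),"lat",np.round(np.percentile(q[:,1],[5,50,95]),4),"z",np.round(np.percentile(q[:,2],[3,50,97]),4))
    print("front end",np.percentile(Q[:,0],[99,100]).round(4))
print(s["ft_force"],s["ee_pos"])
x=np.array([.7568,.0236])-.178*np.array([.9969,-.0785]); print("tgt",x)
pre=x-.2*np.array([.9969,-.0785]); go(pre[0],pre[1],s["ee_pos"][2],175.5)
E
python3 hk.py scene top wrist
```

```text
scene 38
0.06 5 lat [-0.0043 -0.0019  0.0005] z [0.0247 0.0263 0.0275]
0.08 8 lat [-0.0046 -0.0021  0.0008] z [0.0238 0.0272 0.0282]
0.1 8 lat [-0.0044 -0.0017  0.0013] z [0.0248 0.0267 0.0277]
0.16 7 lat [0.0092 0.0113 0.0145] z [-0.0048 -0.0007  0.0082]
0.18 10 lat [-0.0189  0.0084  0.0157] z [-0.0024  0.0009  0.0067]
front end [0.1859 0.1863]
top 0Traceback (most recent call last):
  File "hk.py", line 13, in <module>
    print("front end",np.percentile(Q[:,0],[99,100]).round(4))
                      ~~~~~~~~~~~~~^^^^^^^^^^^^^^^^^
    return _quantile_unchecked(
        a, q, axis, out, overwrite_input, method, keepdims, weights)
    return _ureduce(a,
                    func=_quantile_ureduce_func,
    ...<5 lines>...
                    overwrite_input=overwrite_input,
                    method=method)
    r = func(a, **kwargs)
    result = _quantile(arr,
                       quantiles=q,
    ...<2 lines>...
                       out=out,
                       weights=wgt)
    slices_having_nans = np.isnan(arr[-1, ...])
                                  ~~~^^^^^^^^^
IndexError: index -1 is out of bounds for axis 0 with size 0
```

```bash
sed -i 's/^    print("front end"/    if len(Q): print("front end"/; s/\.178/.180/' hk.py; python3 hk.py scene | tail -3
```

```text
[-0.07389314  0.24073119 -1.9598929 ] [0.50189526 0.26638119 0.08647353]
tgt [0.577358 0.03773 ]
cur yaw -142.88 turn [-0.000e+00  3.000e-02  4.162e+01] shift [ 2.273e+01 -9.500e+00 -1.000e-02]
```

arm_command(
  increments=[
    [[0, 0, 1, 3, -1, 0, 255], [0, 0, 4, 6.5, -2, 0, 255], [0, 0, 8, 10, -3, 0, 255], [0, 0, 13, 13.5, -4.2, 0, 255], [0, 0, 19, 17, -5.6, 0, 255], [0, 0, 25, 20, -7.2, 0, 255], [0, 0, 31, 22.7, -8.6, 0, 255], [0, 0, 37, 22.7, -9.5, 0, 255], [0, 0, 41.6, 22.7, -9.5, 0, 255], [0, 0, 41.6, 22.7, -9.5, 0, 255]],
  ],
)

```text
time: 9.35
ee_pos: [0.378, 0.0535, 0.0862]
orientation: [-0.126, -3.139, -0.001]
ft_force: [-0.8, -0.2, -2.3]
grip_width: 0.0246
grasp_force: 78.8
```

```bash
python3 hk.py scene; python3 r.py top scene; python3 - <<'E'
from h import *
p=capture("top"); 
i=p["color"][90:250,200:400]; cv2.imwrite("pics/c1.png",cv2.resize(i,(800,600))[:,:,::-1])
print(get_state()["joint_positions"])
E
```

```text
scene 217
0.06 9 lat [-0.0068 -0.005  -0.003 ] z [0.0206 0.0236 0.026 ]
0.08 18 lat [-0.0063 -0.0039 -0.0008] z [0.0197 0.0235 0.0268]
0.1 17 lat [-0.0061 -0.0029  0.0006] z [0.0173 0.0238 0.026 ]
0.12 19 lat [-0.0061 -0.0029 -0.0003] z [0.0189 0.0223 0.0257]
0.14 17 lat [-0.0068 -0.0046 -0.0018] z [0.0205 0.0236 0.0273]
0.16 51 lat [-0.0204 -0.0055  0.0088] z [-0.0066  0.0114  0.0256]
0.18 86 lat [-0.019  -0.0053  0.0147] z [-0.0104  0.0055  0.0228]
front end [0.1858 0.1874]
[-0.85636016  0.2916326  -1.83603691] [0.3780356  0.05376282 0.08620158]
tgt [0.577358 0.03773 ]
cur yaw 175.6 turn [ 0.03 -0.02  0.1 ] shift [ 0.   -0.03 -0.  ]
board front
top coord 0 range -0.195 0.115 slope deg 11.79 at 0: 0.7902 end 0.8142 rms 0.0532
board left
top coord 1 range 0.735 0.875 slope deg -4.65 at 0: 0.1712 end 0.1 rms 0.0014
board right
top coord 1 range 0.705 0.855 slope deg 1.12 at 0: -0.2313 end -0.2146 rms 0.0029
bar 0
top few
board front
scene coord 0 range -0.185 0.105 slope deg 5.04 at 0: 0.6667 end 0.6759 rms 0.0017
board left
scene coord 1 range 0.655 0.865 slope deg -2.28 at 0: 0.134 end 0.0995 rms 0.0058
board right
scene coord 1 range 0.605 0.845 slope deg -1.18 at 0: -0.1972 end -0.2146 rms 0.0026
bin front
scene coord 0 range -0.035 0.091 slope deg 6.21 at 0: 0.7298 end 0.7397 rms 0.0012
bin y [-0.0358  0.0899]
bar 623
scene coord 0 range -0.165 0.105 slope deg 4.0 at 0: 0.6337 end 0.641 rms 0.0019
[-7.26247060e-02  1.29940008e-01 -6.52739213e-01  7.87378268e-01
  4.72249674e-04  3.88234523e-03]
```

View pics/c1.png

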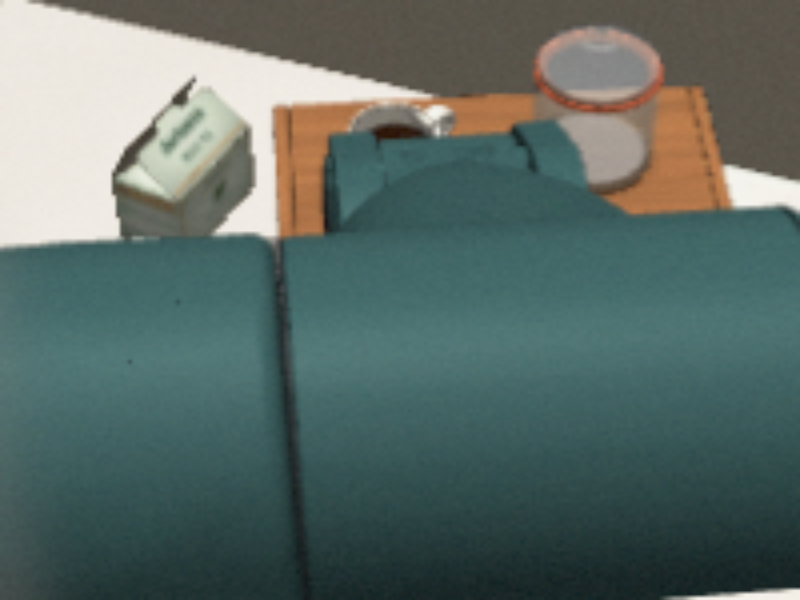

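Top view is blocked by the arm; only the rack top with cup and jar is visible, undisturbed. Advance over the front wall.

arm_command(
  increments=[
    [[0, 0, 0.1, -1, 0.1, -0.5, 255], [0, 0, 0.1, -4, 0.1, -0.8, 255], [0, 0, 0.1, -7.5, 0.2, -0.8, 255], [0, 0, 0.1, -11, 0.2, -0.8, 255], [0, 0, 0.1, -14.5, 0.2, -0.8, 255], [0, 0, 0.1, -17.5, 0.2, -0.8, 255], [0, 0, 0.1, -19.5, 0.2, -0.8, 255], [0, 0, 0.1, -20, 0.2, -0.8, 255], [0, 0, 0.1, -20, 0.2, -0.8, 255]],
  ],
)

```text
time: 10.55
ee_pos: [0.5785, 0.0403, 0.0948]
orientation: [0.125, 3.138, 0.001]
ft_force: [0.2, -0.2, -1.3]
grip_width: 0.0249
grasp_force: 78.8
```

```bash
python3 hk.py scene; python3 - <<'E'
from h import *
p=capture("scene"); i=p["color"][125:245,265:425]; cv2.imwrite("pics/c2.png",cv2.resize(i,(800,600),interpolation=cv2.INTER_CUBIC)[:,:,::-1])
p=capture("wrist"); save(p,"w3.png")
E
```

```text
scene 224
0.06 19 lat [-0.0195 -0.0027  0.0174] z [-0.0499 -0.0487 -0.0156]
0.08 9 lat [-0.0056 -0.0034 -0.0021] z [0.0205 0.0225 0.0264]
0.1 15 lat [-0.0061 -0.003   0.0005] z [0.0184 0.023  0.0263]
0.12 12 lat [-0.0059 -0.0044 -0.0017] z [0.0201 0.0233 0.0261]
0.14 59 lat [-0.0232 -0.0038  0.0205] z [-0.0494 -0.0406  0.026 ]
0.16 46 lat [-0.0197 -0.0018  0.0218] z [-0.0476 -0.0359  0.0178]
0.18 64 lat [-0.0189 -0.005   0.0137] z [-0.0099  0.0007  0.0147]
front end [0.1862 0.1877]
[ 0.15340767 -0.6042754  -1.79140446] [0.57767032 0.0403038  0.09488472]
tgt [0.577358 0.03773 ]
cur yaw 175.44 turn [ 0.03  0.02 -0.06] shift [ 2.001e+01 -2.800e-01 -1.000e-02]
```

View pics/c2.png

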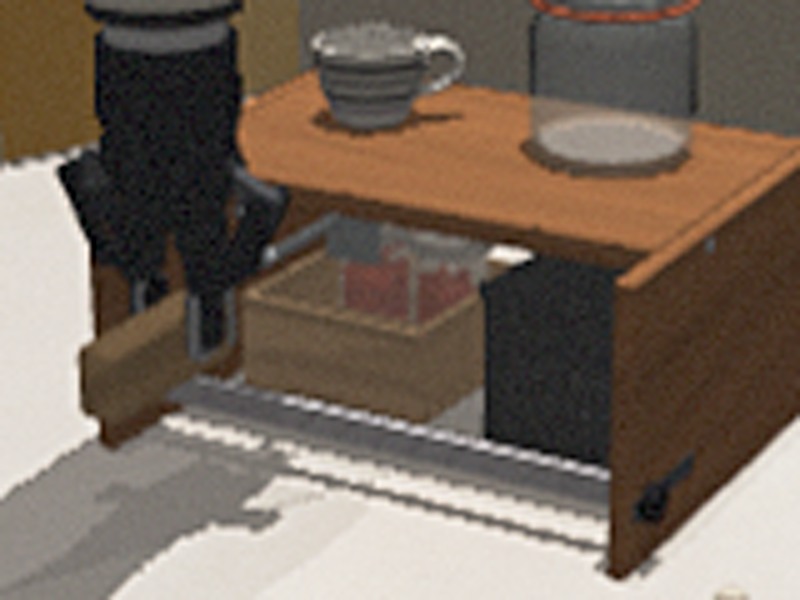

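The claw (crop ~(355,240)) is over the bin just behind its front wall and clear of the jars. Lower it.

arm_command(
  increments=[
    [[0, 0, 0, 0, 0, 1, 255], [0, 0, 0, 0, 0, 2.2, 255], [0, 0, 0, 0, 0, 3.4, 255], [0, 0, 0, 0, 0, 4.3, 255], [0, 0, 0, 0, 0, 4.8, 255], [0, 0, 0, 0, 0, 4.8, 255]],
  ],
)

```text
time: 11.3
ee_pos: [0.5777, 0.0402, 0.0461]
orientation: [-0.126, -3.139, -0.001]
ft_force: [-0.3, 0.3, -1.6]
grip_width: 0.0247
grasp_force: 78.8
```

arm_command(
  increments=[
    [[0, 0, 0, 0.3, 0, 0, 255], [0, 0, 0, 0.6, 0, 0, 255], [0, 0, 0, 0.9, 0, 0, 255], [0, 0, 0, 1.2, 0, 0, 255], [0, 0, 0, 1.5, 0, 0, 255], [0, 0, 0, 1.8, 0, 0, 255], [0, 0, 0, 2.1, 0, 0, 255], [0, 0, 0, 2.4, 0, 0, 255], [0, 0, 0, 2.7, 0, 0, 255], [0, 0, 0, 3, 0, 0, 255]],
  ],
)

```text
time: 12.3
ee_pos: [0.5483, 0.0426, 0.0471]
orientation: [0.126, 3.138, 0.001]
ft_force: [3.4, -0.6, -2.3]
grip_width: 0.0249
grasp_force: 78.7
```

```bash
cat > b.py <<'E'
from h import *
s=get_state(); print(s["time"],np.round(s["ft_force"],2),np.round(s["ee_pos"],4))
p=capture("scene")
r=trace(p,"bin")[0]; X,_,_=cloud(p,r["mask"]); Y=X[(X[:,2]>.012)&(X[:,2]<.055)]
E=[]
for t in np.arange(-.05,.1,.006):
    q=Y[(Y[:,1]>=t)&(Y[:,1]<t+.006)]
    if len(q)>4: E.append((t+.003,np.percentile(q[:,0],2)))
E=np.array(E); f=np.polyfit(*E.T,1); print("bin front slope",np.degrees(np.arctan(f[0])).round(2),"x at y=.03",np.polyval(f,.03).round(4),"y",np.percentile(Y[Y[:,0]<np.median(Y[:,0])+.01][:,1],[1,99]).round(3))
E
python3 b.py
```

```text
12.3 [ 3.38 -0.59 -2.34] [0.5483 0.0426 0.0471]
bin front slope 8.28 x at y=.03 0.7197 y [-0.035  0.076]
```

arm_command(
  increments=[
    [[0, 0, 0, 0.3, 0, 0, 255], [0, 0, 0, 0.6, 0, 0, 255], [0, 0, 0, 0.9, 0, 0, 255], [0, 0, 0, 1.2, 0, 0, 255], [0, 0, 0, 1.5, 0, 0, 255], [0, 0, 0, 1.8, 0, 0, 255], [0, 0, 0, 2.1, 0, 0, 255], [0, 0, 0, 2.4, 0, 0, 255], [0, 0, 0, 2.6, 0, 0, 255], [0, 0, 0, 2.8, 0, 0, 255]],
  ],
)

```text
time: 13.4
ee_pos: [0.5202, 0.0448, 0.047]
orientation: [0.126, 3.138, 0.001]
ft_force: [4.9, 0.1, -1.9]
grip_width: 0.0247
grasp_force: 78.8
```

```bash
python3 b.py; python3 - <<'E'
from h import *
p=capture("scene"); i=p["color"][125:245,265:425]; cv2.imwrite("pics/c3.png",cv2.resize(i,(800,600),interpolation=cv2.INTER_CUBIC)[:,:,::-1])
E
```

```text
13.4 [ 4.86  0.05 -1.85] [0.5202 0.0448 0.047 ]
bin front slope 12.35 x at y=.03 0.6842 y [-0.037  0.086]
```

View pics/c3.png

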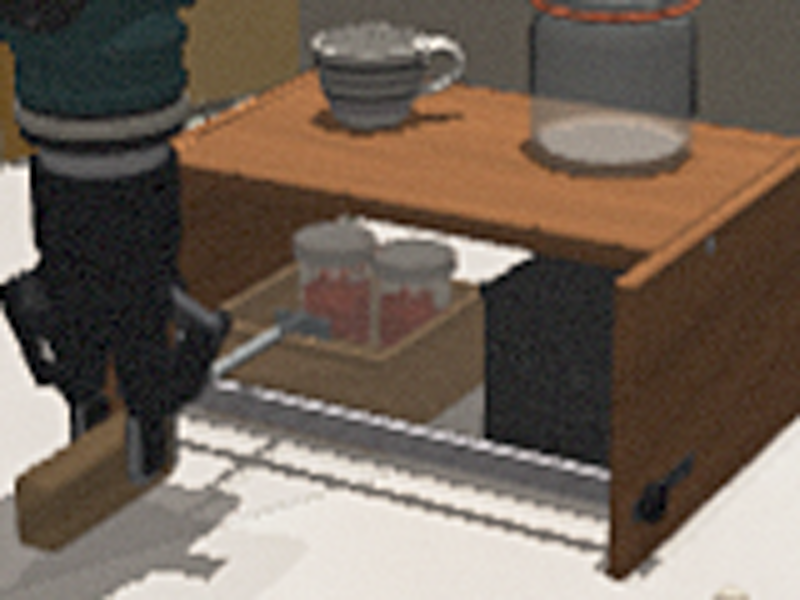

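The claw is drawing the wall at crop ~(305,325), and the bin is ~1–4 cm short of the bar. Continue gently.

arm_command(
  increments=[
    [[0, 0, 0, 0.2, 0, 0, 255], [0, 0, 0, 0.4, 0, 0, 255], [0, 0, 0, 0.6, 0, 0, 255], [0, 0, 0, 0.8, 0, 0, 255], [0, 0, 0, 1, 0, 0, 255]],
  ],
)

```text
time: 14.05
ee_pos: [0.5102, 0.0456, 0.047]
orientation: [0.125, 3.138, 0.001]
ft_force: [4.7, -0.6, -1.9]
grip_width: 0.0244
grasp_force: 78.8
```

arm_command(
  increments=[
    [[0, 0, 0, 0.15, 0, 0, 255], [0, 0, 0, 0.3, 0, 0, 255], [0, 0, 0, 0.45, 0, 0, 255], [0, 0, 0, 0.6, 0, 0, 255]],
  ],
)

```text
time: 14.45
ee_pos: [0.5044, 0.0461, 0.047]
orientation: [0.126, 3.138, 0.001]
ft_force: [3.6, -0.3, -2.0]
grip_width: 0.0248
grasp_force: 78.8
```

```bash
python3 b.py; python3 - <<'E'
from h import *
p=capture("scene"); P,v,u=cloud(p)
# bar top surface / section profile for y 0..0.04 and bin top wall
for y0 in(-.13,-.05,-.01,.01,.03,.05,.07):
    q=P[(abs(P[:,1]-y0)<.01)&(P[:,0]>.6)&(P[:,0]<.76)]
    b=q[(q[:,2]>.025)&(q[:,2]<.05)]; c=q[(q[:,2]>.052)&(q[:,2]<.066)]
    print(y0,"bar z.043+",np.percentile(q[(abs(q[:,2]-.046)<.004)&(q[:,0]<.69)][:,0],[2,98]).round(4),"wall top",np.percentile(c[:,0],[2,50]).round(4) if len(c)>3 else 0)
E
```

```text
14.45 [ 3.56 -0.29 -2.02] [0.5044 0.0461 0.047 ]
bin front slope 1.03 x at y=.03 0.6742 y [-0.035  0.088]
-0.13 bar z.043+ [0.6255 0.6355] wall top [0.711 0.717]
-0.05 bar z.043+ [0.6302 0.6412] wall top 0
-0.01 bar z.043+ [0.6365 0.6773] wall top [0.6694 0.7469]
0.01 bar z.043+ [0.638  0.6807] wall top [0.6729 0.6837]
0.03 bar z.043+ [0.6392 0.6808] wall top [0.653  0.6788]
0.05 bar z.043+ [0.6413 0.6828] wall top [0.6787 0.7525]
0.07 bar z.043+ [0.6762 0.6835] wall top [0.6772 0.6829]
```

arm_command(
  increments=[
    [[0, 0, 0, 0.2, 0, 0, 255], [0, 0, 0, 0.4, 0, 0, 255], [0, 0, 0, 0.6, 0, 0, 255], [0, 0, 0, 0.8, 0, 0, 255], [0, 0, 0, 1, 0, 0, 255], [0, 0, 0, 1.2, 0, 0, 255], [0, 0, 0, 1.4, 0, 0, 255]],
  ],
)

```text
time: 15.3
ee_pos: [0.4903, 0.0472, 0.0469]
orientation: [0.125, 3.138, 0.001]
ft_force: [3.4, -0.4, -3.0]
grip_width: 0.0244
grasp_force: 78.8
```

arm_command(
  increments=[
    [[0, 0, 0, 0.1, 0, 0, 255], [0, 0, 0, 0.2, 0, 0, 255], [0, 0, 0, 0.3, 0, 0, 255], [0, 0, 0, 0.4, 0, 0, 255]],
  ],
)

```text
time: 15.7
ee_pos: [0.4865, 0.0475, 0.0469]
orientation: [0.126, 3.138, 0.001]
ft_force: [4.7, -0.6, -1.6]
grip_width: 0.0246
grasp_force: 78.8
```

arm_command(
  increments=[
    [[0, 0, 0, 0.1, 0, 0, 255], [0, 0, 0, 0.2, 0, 0, 255], [0, 0, 0, 0.3, 0, 0, 255]],
  ],
)

```text
time: 16.0
ee_pos: [0.4834, 0.0478, 0.0469]
orientation: [0.126, 3.138, 0.001]
ft_force: [3.4, -0.6, -1.7]
grip_width: 0.0247
grasp_force: 78.8
```

arm_command(
  increments=[
    [[0, 0, 0, 0.1, 0, 0, 255], [0, 0, 0, 0.2, 0, 0, 255], [0, 0, 0, 0.3, 0, 0, 255]],
  ],
)

```text
time: 16.3
ee_pos: [0.4805, 0.048, 0.0469]
orientation: [0.126, 3.138, 0.001]
ft_force: [4.3, 0.1, -2.1]
grip_width: 0.0249
grasp_force: 78.8
```

arm_command(
  increments=[
    [[0, 0, 0, 0.1, 0, 0, 255], [0, 0, 0, 0.2, 0, 0, 255]],
  ],
)

```text
time: 16.5
ee_pos: [0.4786, 0.0482, 0.047]
orientation: [0.125, 3.138, 0.001]
ft_force: [6.1, -0.1, -2.5]
grip_width: 0.0245
grasp_force: 78.8
```

arm_command(
  increments=[
    [[0, 0, 0, 0.1, 0, 0, 255], [0, 0, 0, 0.2, 0, 0, 255]],
  ],
)

```text
time: 16.7
ee_pos: [0.4766, 0.0483, 0.047]
orientation: [0.126, 3.138, 0.001]
ft_force: [5.9, 0.1, -2.6]
grip_width: 0.0246
grasp_force: 78.8
```

arm_command(
  increments=[
    [[0, 0, 0, 0.05, 0, 0, 255], [0, 0, 0, 0.1, 0, 0, 255]],
  ],
)

```text
time: 16.9
ee_pos: [0.4762, 0.0484, 0.0471]
orientation: [0.125, 3.137, 0.001]
ft_force: [8.9, 0.3, -3.2]
grip_width: 0.0247
grasp_force: 78.7
```

arm_command(
  increments=[
    [[0, 0, 0, 0.05, 0, 0, 255], [0, 0, 0, 0.05, 0, 0, 255]],
  ],
)

```text
time: 17.1
ee_pos: [0.4761, 0.0484, 0.0472]
orientation: [0.125, 3.136, 0.001]
ft_force: [9.9, 0.3, -3.9]
grip_width: 0.025
grasp_force: 78.6
```

```bash
python3 b.py
```

```text
17.1 [ 9.94  0.34 -3.88] [0.4761 0.0484 0.0472]
bin front slope 1.46 x at y=.03 0.6481 y [-0.034  0.091]
```

arm_command(
  increments=[
    [[0, 0, 0, 0.05, 0, 0, 255], [0, 0, 0, 0.1, 0, 0, 255], [0, 0, 0, 0.1, 0, 0, 255]],
  ],
)

```text
time: 17.5
ee_pos: [0.476, 0.0484, 0.0474]
orientation: [0.125, 3.134, 0.001]
ft_force: [13.3, -0.6, -6.5]
grip_width: 0.0248
grasp_force: 78.7
```

```bash
python3 b.py
```

```text
17.5 [13.26 -0.59 -6.49] [0.476  0.0484 0.0474]
bin front slope -1.28 x at y=.03 0.6491 y [-0.034  0.092]
```

arm_command(
  increments=[
    [[0, 0, 0, 0.03, 0, 0, 255], [0, 0, 0, 0.04, 0, 0, 255]],
  ],
)

```text
time: 17.8
ee_pos: [0.4759, 0.0484, 0.0475]
orientation: [0.125, 3.134, 0.001]
ft_force: [16.3, -1.3, -5.4]
grip_width: 0.0249
grasp_force: 78.7
```

```bash
python3 - <<'E'
from h import *
for i in range(4):
    p=capture("scene"); s=get_state(); print(np.round(s["ft_force"],2))
i=p["color"][125:245,265:425]; cv2.imwrite("pics/c4.png",cv2.resize(i,(800,600),interpolation=cv2.INTER_CUBIC)[:,:,::-1])
go(.476,.0484,.1)
E
```

```text
[15.59  0.15 -5.82]
[15.04 -0.62 -5.96]
[14.71  0.22 -5.21]
[15.04 -0.73 -6.11]
cur yaw 175.42 turn [0.04 0.29 0.  ] shift [-0.04  0.   -5.25]
```

View pics/c4.png

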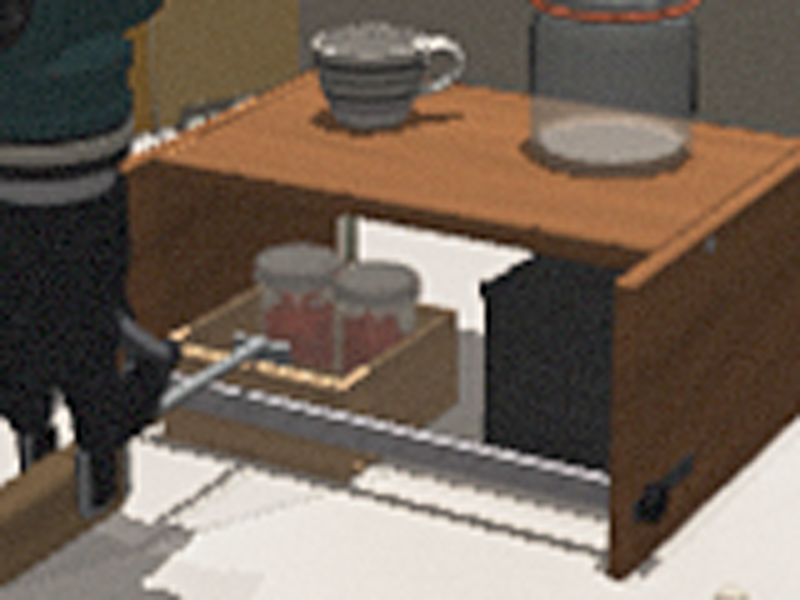

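The bin sits flush against the bar (bar front along crop (180,390)→(600,480)) with ~11 N on the bar. Ease the claw forward, lift, retract.

arm_command(
  increments=[
    [[0, 0, 0, -0.3, 0, 0, 255], [0, 0, 0, -0.8, 0, 0, 255], [0, 0, 0, -1.4, 0, 0, 255], [0, 0, 0, -1.8, 0, 0, 255], [0, 0, 0, -1.8, 0, 0, 255], [0, 0, 0, -1.8, 0, -1, 255], [0, 0, 0, -1.8, 0, -2.4, 255], [0, 0, 0, -1.8, 0, -3.8, 255], [0, 0, 0, -1.8, 0, -5, 255], [0, 0, 0, -1.8, 0, -5, 255]],
  ],
)

```text
time: 19.0
ee_pos: [0.4921, 0.0471, 0.0987]
orientation: [0.125, 3.136, 0.001]
ft_force: [-0.1, -0.4, -2.7]
grip_width: 0.025
grasp_force: 79.2
```

```bash
python3 b.py; python3 hk.py scene
```

```text
19.0 [-0.08 -0.43 -2.66] [0.4921 0.0471 0.0987]
bin front slope -0.08 x at y=.03 0.6476 y [-0.037  0.1  ]
scene 261
0.06 4 lat [-0.0072 -0.0066 -0.0039] z [0.0208 0.0247 0.026 ]
0.08 14 lat [-0.0057 -0.0032 -0.0005] z [0.0195 0.0236 0.0263]
0.1 13 lat [-0.0057 -0.0038 -0.001 ] z [0.0209 0.024  0.0263]
0.12 13 lat [-0.0053 -0.0037 -0.0008] z [0.0191 0.0243 0.0268]
0.14 64 lat [-0.0192 -0.0038  0.0216] z [-0.0497 -0.0422  0.0265]
0.16 69 lat [-0.0216 -0.0037  0.0159] z [-0.0483 -0.0018  0.0254]
0.18 84 lat [-0.0181 -0.005   0.0105] z [-0.0088  0.006   0.0246]
front end [0.187 0.189]
[-0.30544572 -0.39889898 -3.13168357] [0.49115393 0.04713876 0.09669348]
tgt [0.577358 0.03773 ]
cur yaw 175.42 turn [ 0.03  0.04 -0.08] shift [ 1.133e+01 -2.800e-01 -1.000e-02]
```

arm_command(
  increments=[
    [[0, 0, 0, 1, 0, 0, 255], [0, 0, 0, 3, 0, 0, 255], [0, 0, 0, 6, 0, 0, 255], [0, 0, 0, 9, 0, 0, 255], [0, 0, 0, 11, 0, 0, 255], [0, 0, 0, 11.7, 0, 0, 255], [0, 0, 0, 11.7, 0, 0, 255]],
  ],
)

```text
time: 19.85
ee_pos: [0.3741, 0.0565, 0.0968]
orientation: [0.125, 3.138, 0.001]
ft_force: [0.5, 0.0, -1.0]
grip_width: 0.0247
grasp_force: 79.2
```

```bash
python3 - <<'E'
from h import *
go(.5028,.2667,.0987,-143.3)
E
```

```text
cur yaw 175.43 turn [ 1.000e-02  6.000e-02 -4.127e+01] shift [-11.16  21.98  -0.17]
```

arm_command(
  increments=[
    [[0, 0, -4, 0, 1, 0, 255], [0, 0, -10, 0, 3.5, 0, 255], [0, 0, -17, 0, 6.5, 0, 255], [0, 0, -24, -0.5, 10, 0, 255], [0, 0, -31, -2, 13.5, 0, 255], [0, 0, -37, -4.5, 17, 0, 255], [0, 0, -41.3, -7.5, 20, 0, 255], [0, 0, -41.3, -10, 21.5, 0, 255], [0, 0, -41.3, -11.2, 22, 0, 255], [0, 0, -41.3, -11.2, 22, 0, 255]],
  ],
)

```text
time: 20.85
ee_pos: [0.5063, 0.2676, 0.0961]
orientation: [-0.989, 2.98, -0.0]
ft_force: [0.1, 0.9, -1.0]
grip_width: 0.0246
grasp_force: 79.2
```

```bash
python3 - <<'E'
from h import *
go(.5028,.2667,.0129,-143.3); s=get_state(); print(s["time"],s["ee_pos"])
E
python3 hk.py scene|head -10
```

```text
cur yaw -143.27 turn [-0.03  0.08  0.03] shift [0.35 0.14 8.32]
20.85 [0.50627113 0.26763035 0.09607501]
scene 44
0.06 6 lat [-0.004  -0.0011  0.0014] z [0.0237 0.0244 0.026 ]
0.08 6 lat [-0.0036 -0.0008  0.0019] z [0.0227 0.024  0.0271]
0.1 7 lat [-0.0033 -0.0008  0.0026] z [0.0231 0.0244 0.027 ]
0.16 6 lat [-0.0187  0.0076  0.0125] z [-0.0051  0.006   0.014 ]
0.18 17 lat [-0.0178  0.0123  0.0164] z [-0.009   0.0017  0.0097]
front end [0.1893 0.1898]
[-0.16092376 -0.2034277  -2.74441867] [0.50486971 0.26700264 0.09616229]
tgt [0.577358 0.03773 ]
cur yaw -143.29 turn [0.000e+00 3.000e-02 4.121e+01] shift [ 2.294e+01 -9.530e+00 -1.000e-02]
```

Lower to just above the table, then down gently feeling the contact.

arm_command(
  increments=[
    [[0, 0, 0, 0, 0, 2, 255], [0, 0, 0, 0, 0, 4.5, 255], [0, 0, 0, 0, 0, 6.5, 255], [0, 0, 0, 0, 0, 7.5, 255], [0, 0, 0, 0, 0, 8, 255], [0, 0, 0, 0, 0, 8, 255]],
  ],
)

```text
time: 21.5
ee_pos: [0.504, 0.2667, 0.0171]
orientation: [-0.989, 2.981, -0.0]
ft_force: [0.6, -0.4, -1.1]
grip_width: 0.025
grasp_force: 79.3
```

arm_command(
  increments=[
    [[0, 0, 0, 0, 0, 0.1, 255], [0, 0, 0, 0, 0, 0.2, 255], [0, 0, 0, 0, 0, 0.3, 255], [0, 0, 0, 0, 0, 0.3, 255]],
  ],
)

```text
time: 21.9
ee_pos: [0.5043, 0.2669, 0.0142]
orientation: [-0.989, 2.98, 0.0]
ft_force: [0.3, -0.8, -1.4]
grip_width: 0.0248
grasp_force: 79.3
```

arm_command(
  increments=[
    [[0, 0, 0, 0, 0, 0.05, 255], [0, 0, 0, 0, 0, 0.1, 255], [0, 0, 0, 0, 0, 0.15, 255], [0, 0, 0, 0, 0, 0.15, 255]],
  ],
)

```text
time: 22.3
ee_pos: [0.5042, 0.2669, 0.0129]
orientation: [-0.989, 2.98, -0.0]
ft_force: [-1.9, -0.7, 6.1]
grip_width: 0.0247
grasp_force: 80.4
```

arm_command(
  increments=[
    [[0, 0, 0, 0, 0, 0, 170], [0, 0, 0, 0, 0, 0, 150], [0, 0, 0, 0, 0, 0, 120], [0, 0, 0, 0, 0, 0, 80], [0, 0, 0, 0, 0, 0, 40], [0, 0, 0, 0, 0, 0, 0], [0, 0, 0, 0, 0, 0, 0], [0, 0, 0, 0, 0, 0, 0]],
  ],
  squeeze=20,
)

```text
time: 23.1
ee_pos: [0.5042, 0.2668, 0.0125]
orientation: [-0.989, 2.98, -0.0]
ft_force: [-0.7, -0.1, -0.1]
grip_width: 0.0852
grasp_force: 0.0
```

arm_command(
  increments=[
    [[0, 0, 0, 0, 0, -0.5, 0], [0, 0, 0, 0, 0, -2, 0], [0, 0, 0, 0, 0, -4, 0], [0, 0, 0, 0, 0, -7, 0], [0, 0, 0, 0, 0, -11, 0], [0, 0, 0, 0, 0, -15, 0], [0, 0, 0, 0, 0, -18, 0], [0, 0, 0, 0, 0, -18, 0]],
  ],
)

```text
time: 23.9
ee_pos: [0.5055, 0.2674, 0.1969]
orientation: [-0.987, 2.974, 0.0]
ft_force: [0.7, -0.7, -0.2]
grip_width: 0.0854
grasp_force: 0.0
```

```bash
python3 b.py; python3 - <<'E'
from h import *
a=capture("scene")["color"]; b=capture("wrist")
P,v,u=cloud(b); k=(P[:,2]>.034)&(P[:,2]<.046)&(np.linalg.norm(P[:,:2]-[.485,.254],axis=1)<.15); Q=P[k]
print(cv2.minAreaRect(Q[:,:2].astype(np.float32)),Q[:,2].mean())
im=np.vstack([cv2.resize(a,(480,300)),cv2.resize(b["color"],(480,300))]); cv2.imwrite("pics/f.png",im[:,:,::-1])
E
```

```text
23.9 [ 0.66 -0.72 -0.16] [0.5055 0.2674 0.1969]
bin front slope 4.35 x at y=.03 0.6458 y [-0.038  0.094]
((0.5254235863685608, 0.2822655141353607), (0.20119750499725342, 0.025999538600444794), 36.37253189086914) 0.03947281829477963
```

View pics/f.png

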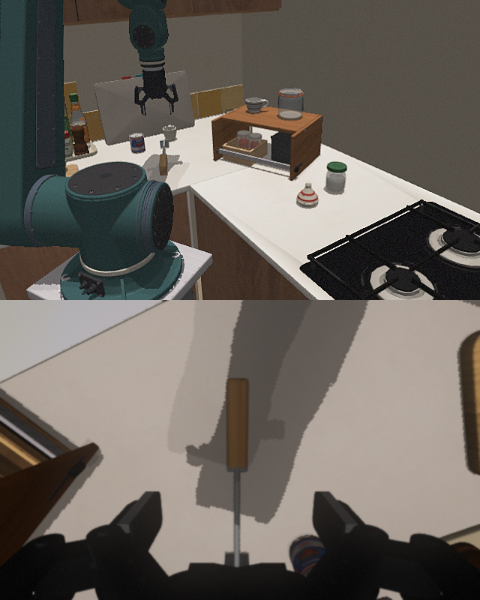

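The hook stands upright on the worktop (wrist view handle ~(237,425)), the bin rests at the bar (scene ~(245,152)), and the rack, grey box, jar and salt pot look undisturbed. The gripper is clear.

```bash
python3 -c "
from cell import job; print(job.job_done())"
```

```text
the job is handed in; nothing more can be done
None
```

The job is handed in at about 24 s: the bin was pulled against the stop bar with roughly 11 N on it and left resting there, and the hook is back standing on its handle outside the rack, with nothing else visibly disturbed.

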